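Slide the soap tray under the bathroom shelf and shut its catch

TASK

Slide the soap tray, with the soap still on it, nose first between the two guide rails and under the little glass shelf until it is fully home against the stop. Then turn the blue catch knob a quarter turn clockwise so that its arm lies square across the mouth behind the tray. Leave the bottles and other things on the counter and shelf standing where they are.

Things in the scene. Friction and masses are not known exactly. Their poses are not given: they have to be found in the camera images.
- rack: Fixed steel guide rack with a glass shelf over it. Origin on the counter on the centre line; x points into the rack, z up. Guide walls 17 mm high, inner faces y = +-59 mm, x = -15 to 95 mm, with inward lips to y = +-49 mm, undersides z = 13 mm. Shelf: x = 20 to 150, y = +-90, z = 69 to 75 mm. No floor: the tray slides on the counter. Home: tray origin at x = 20 mm, y = 0, same yaw.
- rack_mouth (a point): Middle of the rack's mouth on the counter, at x = -45, y = 0, z = 0 mm in the rack's frame, same axes. Here the flared guides stand about 67 mm either side; they narrow to 59 mm at rack x = -15 mm.
- rack_stop (a point): Middle of the end stop's face, low down (z = 8 mm), at x = 85, y = 0 mm in the rack's frame; the tray's nose rests against it when home. Shelf posts, 10 mm thick, stand at rack x = 36 and 140, y = +-79 mm.
- tray: Loose steel soap tray, 130 mm (x) by 110 mm (y), base 8 mm thick, flat on the counter, about 0.28 kg. Origin: centre of its underside; x points to its nose (front corners chamfered 14 mm), z up. A rim 16 mm high round x = -28 to 60, y = +-41 mm holds the soap. An orange upright handle stands near its tail.
- tray_handle (a point): Grip point in the tray's orange handle, at x = -47, y = 0, z = 40 mm in the tray's frame, same axes. The handle is 30 mm (x) by 10 mm (y), from z = 7 to 55 mm; grip it across its thickness (y).
- soap: Loose green bar of soap, 66 x 48 x 24 mm, lying in the tray's rim. Origin: centre of its underside, about 8 mm above the tray's underside.
- catch (a joint): Angle of the blue catch, rad, about a vertical pivot at rack x = -56, y = -90 mm. 0: arm points out of the rack (rack -x, mouth free); 1.571: arm along rack +y, square across the mouth (shut). Grows clockwise from above; range -0.15 to 1.65; stays where left. Arm 70 mm long, 12 wide, z = 3 to 13 mm; shut, it lies 5 mm behind the tail of a tray that is home.
- catch_grip (a point): Middle of the blue catch's bar grip, on the pivot axis at z = 49 mm. The bar is 40 mm long, 12 mm thick, from z = 36 to 62 mm, and lies along the arm. The point's own x axis points away from the arm along the bar (equal to the rack's x when the joint is 0).
- shampoo: Loose yellow bottle, 44 mm diameter, 120 mm tall, standing on the back of the glass shelf. Origin: centre of its underside.
- jar: Loose white jar with steel lid, 52 mm diameter, 50 mm tall, standing on the back of the glass shelf. Origin: centre of its underside.
- pump: Loose amber pump bottle with black head, 66 mm diameter, 177 mm tall. Origin: centre of its underside.
- tumbler: Loose blue ceramic tumbler, 72 mm rim diameter, 100 mm tall. Origin: centre of its underside.
- stopper: Loose steel drain stopper with a dome top, 56 mm diameter, 54 mm tall. Origin: centre of its underside.
- grate: Loose perforated steel drain cover, 100 x 100 x 5 mm, lying flat. Origin: centre of its underside.
- lotion: Loose white bottle with green cap, 54 mm diameter, 150 mm tall. Origin: centre of its underside.
Things that resemble listed ones, but are neither listed nor needed, are in the scene too. What is shaped like the tray but pink or red is not meant. There is more than one size of the soap; the one meant has the size given above.

How it is judged:
By the outcome, as a careful person would: the job done as asked, in the order asked, and still so for the second after the job is handed in, with the robot touching nothing.
It also fails if it takes over 58 s, if anything falls off the work surface, if the arm or the gripper's body presses on something with over 40 N, if the wrist force passes 120 N, or if a joint passes its speed limit or range.

ROBOT

A 6-joint arm with a two-finger parallel gripper is mounted at the origin on the work surface. World frame = base frame: x ahead of the robot, y to its left, z up, the work surface at z = 0. Lengths are in m, angles in rad, forces in N, time in s.
With the tool pointing down it reaches from about 0.425 to 1.125 m from the base axis. Payload 14.9 kg.
Tool frame: the origin (TCP) lies midway between the tips of the shut fingers; the grasp point (between the pads) lies 19 mm behind it; y points along the fingers, z is the direction in which the jaws open and shut, and the axes are right-handed (so a half turn about y gives the same grasp; the last joint's range is limited). The gripper opens to 91 mm and grips with 3 to 60 N. Pads are 32 mm wide; open, the fingers measure 118 mm over their backs; the gripper's body (76 mm by 178 mm) begins 60 mm behind the grasp point.
Start: joints at [-1.374, 0.379, 1.734, -0, 1.028, -0.033], TCP at [0.159, -0.682, 0.214] pointing down, gripper open.
Joint ranges: [-2.77, 2.77], [-0.74, 2.19], [0, 2.66], [-1.06, 4.2], [0.31, 2.87], [-3.08, 3.08]. Speed limits (rad/s): [1.89, 1.89, 2.39, 3.14, 3.14, 3.14].

INTERFACE

Orientations are given as a unit quaternion [x, y, z, w].
In Python, from bench import arm, sensors, cams, job gives the robot as it stands. The module is installed in compiled form; this text tells all that it offers. Calls block until the motion is done:
- arm.move_to(position, orientation): joint-space move of the TCP to a pose.
- arm.movel(position, feed=0.15, orientation=None): straight line of the TCP; orientation=None keeps the orientation; feed is the mean speed in m/s.
- arm.move_joints(angles): joint-space move.
- arm.grip(opening, f_grip=None): opening from 0.0 (shut) to 1.0 (fully open); f_grip is the grip in N (None keeps the last); returns when the fingers have stopped.
- arm.sleep(seconds).
- arm.solve_ik(position, orientation): joint angles nearest the present ones, or None.
- sensors.sense(): the state.
- cams.snapshot(name): name is "scene" or "side" or "wrist"; returns the picture (480x640x3 uint8, blue, green, red); there is no depth.
- cams.camera_params(name): a dict with "fx", "fy", "cx", "cy" (pixels), "D" ([k1, k2, p1, p2, k3] as OpenCV has them; the pictures are not rectified), "R" (3x3) and "t" (3): a world point X has camera coordinates R X + t; the wrist camera has in their place "mount" (4x4, takes a point from camera to tool coordinates, whose origin is the TCP and whose axes are the tool frame's). Camera axes: x right, y down, z forward; pixel columns grow to the right and rows downward; lengths in m; the calibration is good to about 2 mm. A picture is of the moment at which its call begins: read the wrist's pose just before it. camera_params takes no time and is no camera call.
A pose or a line that the arm cannot do raises arm.Unreachable and nothing moves.
- job.finish_job(): hands the job in, once; it reports no verdict.
The state is a dict: "time_s": time; "joint_pos": joint angles; "qd": joint speeds; "joint_torque": joint torques, N m; "position": TCP position; "eef_rot": TCP orientation; "ft_force": force on the tool from outside, world axes, zero at the start; "ft_torque": the same for the moment, N m; "finger_gap": opening from 0.0 (shut) to 1.0 (fully open).
Only numpy, scipy, OpenCV 4.12 (cv2) and the standard library are available. Lean on these libraries where they do the work, as an engineer would, in place of code of your own. Each camera call takes 0.05 s, during which the arm holds its last target. There are 200 camera calls.

## Working session

There is one attempt and no reset: what is moved stays moved. The work goes in short steps, each a Python script; the robot and the scene stay as the last script left them, time stands still between calls to the robot, and variables do not carry over. Pictures are saved under pics/ and viewed, about 8 in all and at most 12, crops included, and the job is handed in when it is done.

```bash
mkdir -p pics
python3 - <<'E'
from bench import arm, sensors, cams, job
import cv2,numpy as np
np.set_printoptions(precision=4,suppress=True)
for n in ("scene","side"):
    im=cams.snapshot(n); cv2.imwrite(f"pics/{n}0.png",im); print(n,cams.camera_params(n))
print(cams.camera_params("wrist")); s=sensors.sense(); print(s)
E
```

```text
scene {'fx': 456.90152796885985, 'fy': 456.90152796885985, 'cx': 318.8905596560552, 'cy': 240.6217233085844, 'D': array([-0.0799,  0.    ,  0.    ,  0.    ,  0.    ]), 'R': array([[ 0.5193,  0.8544,  0.0167],
       [ 0.5993, -0.3502, -0.7198],
       [-0.6092,  0.3838, -0.694 ]]), 't': array([-0.3047, -0.2678,  1.3496])}
side {'fx': 498.3723024672229, 'fy': 498.3723024672229, 'cx': 329.7353521547103, 'cy': 243.46995980861192, 'D': array([-0.1142,  0.    ,  0.    ,  0.    ,  0.    ]), 'R': array([[-0.9699, -0.2432, -0.0058],
       [-0.1874,  0.7622, -0.6196],
       [ 0.1551, -0.5999, -0.7849]]), 't': array([0.5284, 0.1387, 0.9949])}
{'fx': 355.5957196878903, 'fy': 355.5957196878903, 'cx': 320.85639476980555, 'cy': 242.43049834225187, 'D': array([-0.063,  0.   ,  0.   ,  0.   ,  0.   ]), 'mount': array([[ 0.0005,  0.9592,  0.2829, -0.0808],
       [-0.0006, -0.2829,  0.9592, -0.1706],
       [ 1.    , -0.0006,  0.0004, -0.0003],
       [ 0.    ,  0.    ,  0.    ,  1.    ]])}
{'time_s': 0.1, 'joint_pos': array([-1.3743,  0.3794,  1.7347, -0.0001,  1.0285, -0.0333]), 'qd': array([-0.0009, -0.0017, -0.0015,  0.0005,  0.0025, -0.0005]), 'joint_torque': array([  0.0008, -76.504 , -43.5295,   0.0653,   0.0398,  -0.    ]), 'position': array([ 0.1594, -0.6813,  0.2133]), 'eef_rot': array([-0.0811,  0.7028, -0.7021,  0.081 ]), 'ft_force': array([-0.2586, -0.4059, -0.8679]), 'ft_torque': array([ 0.0422, -0.0138, -0.0085]), 'finger_gap': 1.0072438343875554}
```

View pics/scene0.png

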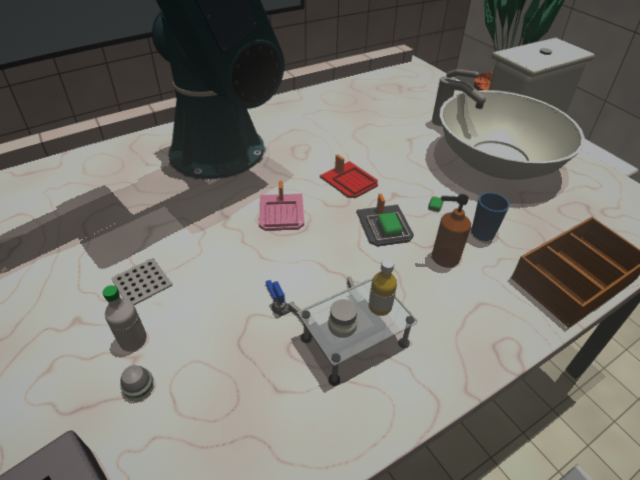

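View pics/side0.png

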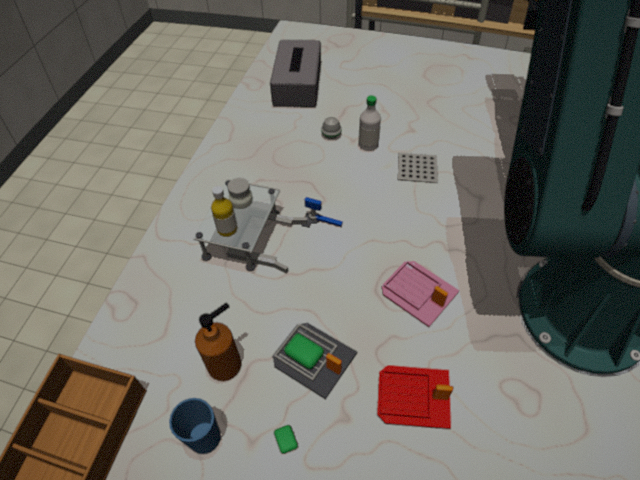

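The scene picture shows the grey tray with the large soap at (385,223), and the pink tray (282,212) and red tray (350,180), which are decoys. The small green soap is at (436,203). The rack is near (355,325), with the blue catch at (277,296). In the side picture the tray is at (315,358), the rack at (240,230) and the catch at (322,213). The grey tray with the large bar in its rim fits the description. I'll confirm it with one crop.

```bash
cat > h.py <<'E'
import cv2,numpy as np
from scipy.spatial.transform import Rotation as Ro
from bench import arm, sensors, cams, job
np.set_printoptions(precision=4,suppress=True)
def ray(n,px,pose=None):
    p=cams.camera_params(n); K=np.array([[p['fx'],0,p['cx']],[0,p['fy'],p['cy']],[0,0,1]])
    u=cv2.undistortPoints(np.array(px,float).reshape(-1,1,2),K,p['D']).reshape(-1,2)
    d=np.c_[u,np.ones(len(u))]
    if n=='wrist':
        T=np.eye(4);T[:3,:3]=Ro.from_quat(pose[1]).as_matrix();T[:3,3]=pose[0];T=T@p['mount']
        return T[:3,3],d@T[:3,:3].T
    return -p['R'].T@p['t'],d@p['R']
def onz(n,px,z,pose=None):
    o,d=ray(n,px,pose); return o+d*((z-o[2])/d[:,2])[:,None]
def two(n1,p1,n2,p2,po1=None,po2=None):
    (a,d),(b,e)=ray(n1,[p1],po1),ray(n2,[p2],po2)
    d=d[0]/np.linalg.norm(d[0]);e=e[0]/np.linalg.norm(e[0])
    s=np.linalg.lstsq(np.c_[d,-e],b-a,rcond=None)[0]; P,Q=a+s[0]*d,b+s[1]*e
    return (P+Q)/2,np.linalg.norm(P-Q)
def down(yaw):
    "tool pointing down, jaws (tool z) opening along world direction yaw"
    z=np.array([np.cos(yaw),np.sin(yaw),0]);y=np.array([0,0,-1.]);x=np.cross(y,z)
    return Ro.from_matrix(np.c_[x,y,z]).as_quat()
def snap(name,f):
    s=sensors.sense(); im=cams.snapshot(name); cv2.imwrite(f'pics/{f}.png',im)
    return im,(s['position'],s['eef_rot'])
def blobs(im,lo,hi,amin=30):
    m=cv2.inRange(cv2.cvtColor(im,cv2.COLOR_BGR2HSV),np.array(lo),np.array(hi))
    c,_=cv2.findContours(m,cv2.RETR_EXTERNAL,cv2.CHAIN_APPROX_NONE)
    return sorted([x for x in c if cv2.contourArea(x)>amin],key=cv2.contourArea,reverse=True)
E
python3 - <<'E'
from h import *
S=cv2.imread('pics/side0.png');C=cv2.imread('pics/scene0.png')
for nm,im in (('side',S),('scene',C)):
    for col,lo,hi in (('green',(50,120,40),(75,255,255)),('orange',(8,170,80),(16,255,255)),('blue',(108,180,60),(125,255,255))):
        for c in blobs(im,lo,hi,20)[:6]:
            m=cv2.moments(c);print(nm,col,cv2.contourArea(c),m['m10']/m['m00'],m['m01']/m['m00'], onz(nm,[[m['m10']/m['m00'],m['m01']/m['m00']]],{'green':.03,'orange':.035,'blue':.045}[col])[0])
print(two('scene',(380.5,203),'side',(335,359)),two('scene',(276,292),'side',(315,206)))
a=cv2.resize(S[300:450,250:450],(800,600),interpolation=cv2.INTER_CUBIC)
b=cv2.resize(S[160:310,180:380],(800,600),interpolation=cv2.INTER_CUBIC)
cv2.imwrite('pics/crop1.png',cv2.resize(np.vstack([a,b]),(533,800))[:600] if 0 else cv2.resize(np.hstack([a,b]),(800,300)))
E
```

```text
side green 788.5 303.53667300782075 350.77150708095536 [0.5357 0.2339 0.03  ]
side green 380.0 285.43947368421055 438.86315789473684 [0.5209 0.3973 0.03  ]
side green 52.5 370.97460317460315 100.06984126984126 [ 0.5625 -0.5487  0.03  ]
side orange 820.5 213.3948811700183 339.9313426772293 [0.7047 0.2566 0.035 ]
side orange 166.0 333.21084337349396 362.6315261044176 [0.4764 0.2459 0.035 ]
side orange 126.5 441.98287220026344 393.0843214756258 [0.2778 0.2576 0.035 ]
side orange 119.5 438.7573221757322 296.31799163179915 [0.3072 0.0592 0.035 ]
side orange 24.0 37.291666666666664 465.0416666666667 [0.9096 0.5569 0.035 ]
side blue 61.5 329.1544715447154 220.21138211382114 [ 0.5642 -0.0735  0.045 ]
side blue 36.5 312.3333333333333 201.20091324200914 [ 0.6151 -0.1196  0.045 ]
scene green 263.5 389.9671094244149 221.64010120177102 [0.5396 0.2264 0.03  ]
scene green 153.0 110.5511982570806 292.7995642701525 [ 0.4263 -0.4007  0.03  ]
scene green 81.0 435.6111111111111 202.23045267489712 [0.5391 0.3722 0.03  ]
(array([0.4766, 0.2413, 0.0378]), np.float64(0.005246911024354728)) (array([ 0.6051, -0.1105,  0.0424]), np.float64(0.003016193188929706))
```

View pics/crop1.png

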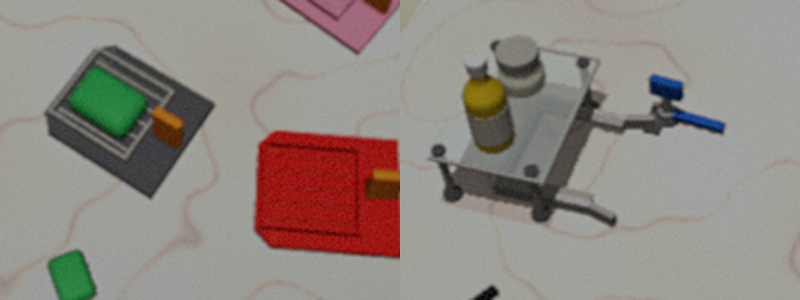

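The crop confirms it. The grey tray carries the large soap and an upright orange handle at its tail, with its nose up and to the left. The small loose soap and the red and pink trays are decoys. Next is a rough rack pose from the post caps, then wrist views over the tray and the rack.

Run:
```python
from h import *
c=onz('side',[(271,191),(245.5,245),(227,183),(199,235)],.08)[:,:2]; print(c)
src=np.array([(36,-79),(36,79),(140,-79),(140,79)])/1e3
# least squares rigid
a,b=src-src.mean(0),c-c.mean(0); yaw=np.arctan2((a[:,0]*b[:,1]-a[:,1]*b[:,0]).sum(),(a*b).sum())
R=np.array([[np.cos(yaw),-np.sin(yaw)],[np.sin(yaw),np.cos(yaw)]]); t=c.mean(0)-R@src.mean(0)
print('rack',t,yaw,'resid',c-(src@R.T+t)); print('pivot',R@[-.056,-.09]+t)
ty=-.25; p=np.array([.477,.242,.25])
arm.move_to(p,down(ty+np.pi/2)); print(sensors.sense()['joint_pos'])
im,po=snap('wrist','w_tray'); np.save('po_tray.npy',np.r_[po[0],po[1]])
m=R@[-.07,0]+t; arm.move_to([m[0],m[1],.25],down(yaw+np.pi/2))
s=sensors.sense();print(s['joint_pos'],s['time_s'])
im2,po=snap('wrist','w_rack'); np.save('po_rack.npy',np.r_[po[0],po[1]])
```

```text
[[ 0.7023 -0.0965]
 [ 0.7048  0.0604]
 [ 0.8073 -0.0972]
 [ 0.8082  0.0588]]
rack [ 0.6677 -0.0176] -0.01089638645360468 resid [[-0.0005  0.0006]
 [ 0.0003 -0.0005]
 [ 0.0005  0.001 ]
 [-0.0003 -0.001 ]]
pivot [ 0.6107 -0.107 ]
[ 0.4251  0.0721  2.0443 -0.      1.0253 -0.8948]
[-0.0662  0.1779  1.9239  0.0002  1.04   -1.626 ] 4.6583
```

View pics/w_tray.png

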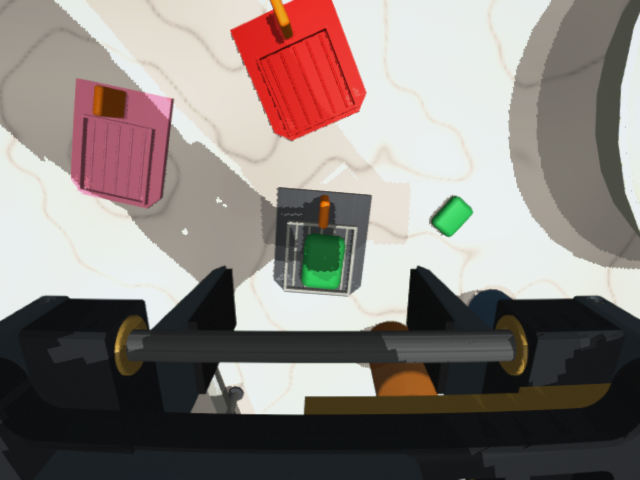

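View pics/w_rack.png

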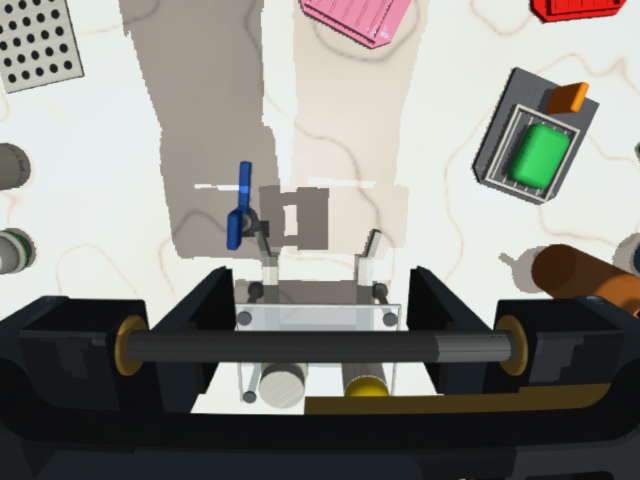

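The w_tray picture shows the tray with tail corners near (278,187) and (371,193), the handle at (324,210) and the nose pointing down the picture at (320,293). The w_rack picture shows the shelf front edge from (237,304) to (401,304), and the guide flares at (260,232) and (375,232). The catch bar is at (234,228), and its arm points out of the rack to (245,163). Next I'll fit the tray and rack numerically.

Run:
```python
from h import *
def L(n): a=np.load(f'po_{n}.npy'); return cv2.imread(f'pics/w_{n}.png'),(a[:3],a[3:])
T,pt=L('tray');K,pk=L('rack')
for nm,im,po,roi in (('tray',T,pt,(265,175,120,130)),('rack',K,pk,(465,55,145,160))):
    x,y,w,h=roi; sub=im[y:y+h,x:x+w]
    hsv=cv2.cvtColor(sub,cv2.COLOR_BGR2HSV)
    m=((hsv[...,2]<125)|(hsv[...,1]>140)).astype(np.uint8)*255
    cv2.imwrite(f'pics/m_{nm}.png',m)
    c=max(cv2.findContours(m,cv2.RETR_EXTERNAL,cv2.CHAIN_APPROX_NONE)[0],key=cv2.contourArea)[:,0]+[x,y]
    P=onz('wrist',c,.006,po)[:,:2]*1000
    r=cv2.minAreaRect(P.astype(np.float32)); print(nm,'rect',r)
    for c in blobs(im,(5,150,60),(18,255,255),30)[:4]:
        print(' orange',cv2.minAreaRect(c),onz('wrist',[cv2.minAreaRect(c)[0]],.04,po)[0])
for c in blobs(K,(105,150,40),(128,255,255),30)[:3]:
    r=cv2.minAreaRect(c);print('blue',r, onz('wrist',cv2.boxPoints(r),.062,pk)[:,:2],onz('wrist',cv2.boxPoints(r),.013,pk)[:,:2])
print('shelf front',onz('wrist',[(237,304),(401,304)],.075,pk)[:,:2])
a=cv2.resize(K[140:340,190:440],(800,640),interpolation=cv2.INTER_CUBIC)[:600]
b=cv2.resize(T[170:310,250:400],(600,560),interpolation=cv2.INTER_CUBIC)
cv2.imwrite('pics/crop2.png',cv2.resize(np.hstack([cv2.resize(a,(750,560)),b]),(800,332)))
cv2.imwrite('pics/crop2a.png',a)
```

```text
tray rect ((515.9439086914062, 223.71841430664062), (123.8687515258789, 126.7039566040039), 70.84014892578125)
 orange ((404.0, 379.5), (64.0, 33.0), 0.0) [0.7117 0.2911 0.04  ]
 orange ((108.70902252197266, 101.20081329345703), (31.868581771850586, 30.3294734954834), 5.19442892074585) [0.3073 0.0595 0.04  ]
 orange ((282.2758483886719, 17.68966293334961), (41.96714782714844, 11.884501457214355), 68.19859313964844) [0.281  0.2538 0.04  ]
 orange ((323.79656982421875, 211.44139099121094), (9.799367904663086, 33.13514709472656), 4.763641834259033) [0.4754 0.2455 0.04  ]
rack rect ((513.81005859375, 230.90414428710938), (113.54285430908203, 143.9561004638672), 71.08870697021484)
 orange ((599.43115234375, 288.1573791503906), (93.7916030883789, 51.82014465332031), 23.629377365112305) [0.6915 0.3209 0.04  ]
 orange ((566.4798583984375, 97.78764343261719), (28.30051612854004, 45.271339416503906), 84.5596694946289) [0.4764 0.2402 0.04  ]
blue ((239.9541015625, 205.69508361816406), (18.55218505859375, 87.83658599853516), 13.240518569946289) [[ 0.6265 -0.1223]
 [ 0.5382 -0.0944]
 [ 0.5426 -0.0767]
 [ 0.6314 -0.1034]] [[ 0.6413 -0.137 ]
 [ 0.5409 -0.1053]
 [ 0.546  -0.0852]
 [ 0.6469 -0.1155]]
shelf front [[ 0.6874 -0.107 ]
 [ 0.6894  0.0689]]
```

View pics/crop2a.png

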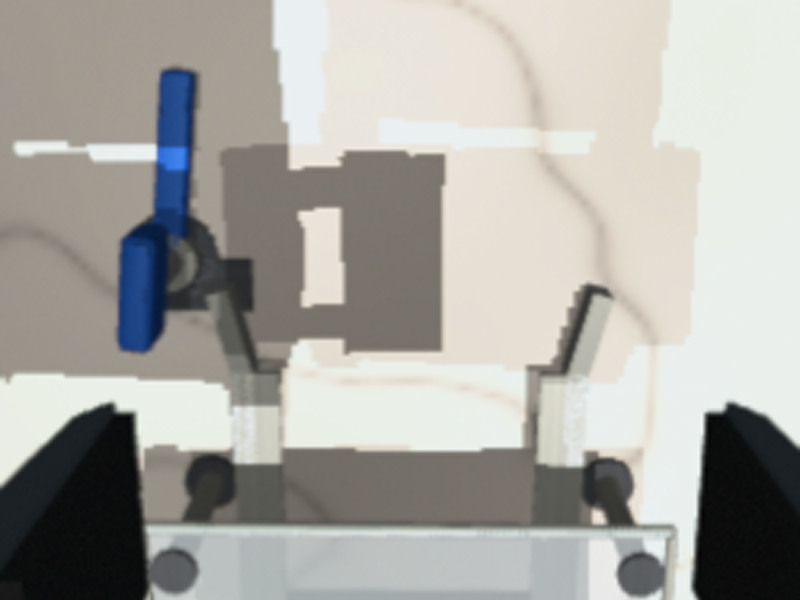

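In the crop the left lip's inner edge is at (285,370) and the right one at (537,370). The flare tips are at (592,290) and (215,295). The catch arm runs from (178,70) to (171,225), and the bar top is around (145,285). The dark-mask tray rectangles picked up shadow, so I'll take the tray corners from an enlarged crop.

Run:
```python
from h import *
def L(n): a=np.load(f'po_{n}.npy'); return cv2.imread(f'pics/w_{n}.png'),(a[:3],a[3:])
T,pt=L('tray');K,pk=L('rack')
f=lambda *p: np.array(p)/3.2+[190,140]
print('lips',onz('wrist',f((285,370),(537,370)),.017,pk)[:,:2])
print('walls at shelf',onz('wrist',f((285,520),(532,520)),.017,pk)[:,:2])
print('caps',onz('wrist',f((174,571),(640,574)),.08,pk)[:,:2])
print('arm',onz('wrist',f((178,70),(171,225)),.013,pk)[:,:2])
print('bar top',onz('wrist',f((147,230),(137,347)),.062,pk)[:,:2])
a=cv2.resize(T[180:300,265:385],(400,400),interpolation=cv2.INTER_CUBIC)
b=cv2.resize(K[60:210,465:615],(400,400),interpolation=cv2.INTER_CUBIC)
o=np.hstack([a,b]); cv2.imwrite('pics/crop3.png',np.clip(o*1.6,0,255).astype(np.uint8))
```

```text
lips [[ 0.6525 -0.0667]
 [ 0.6535  0.0276]]
walls at shelf [[ 0.7141 -0.0695]
 [ 0.7152  0.0268]]
caps [[ 0.702  -0.0992]
 [ 0.7049  0.0569]]
arm [[ 0.5422 -0.1001]
 [ 0.5976 -0.1064]]
bar top [[ 0.5896 -0.1033]
 [ 0.6289 -0.1097]]
```

View pics/crop3.png

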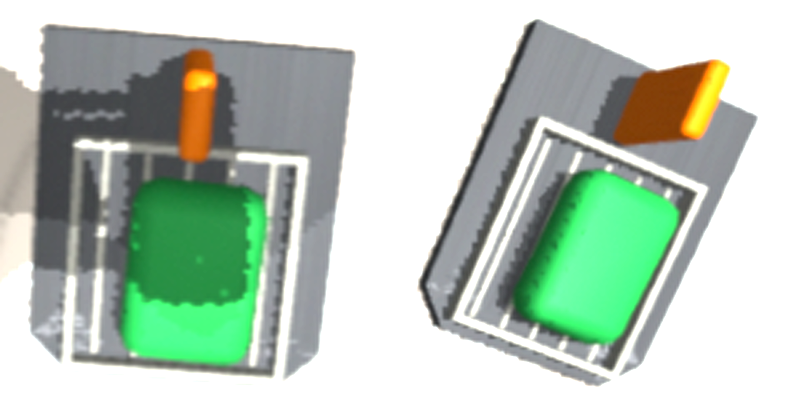

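Run:
```python
from h import *
def L(n): a=np.load(f'po_{n}.npy'); return (a[:3],a[3:])
pt,pk=L('tray'),L('rack')
A=onz('wrist',np.array([(45,25),(355,50),(33,325)])/3.3333+[265,180],.008,pt)[:,:2]
B=onz('wrist',np.array([(137,20),(357,118),(24,278)])/2.6667+[465,60],.008,pk)[:,:2]
for Q in (A,B):
    # image left = tray -y ? tail corners
    e=Q[1]-Q[0]; s=Q[2]-Q[0]; w=np.linalg.norm(e); 
    yaw=np.arctan2(e[1],e[0])-np.pi/2; ys=np.arctan2(s[1],s[0])
    x=np.array([np.cos(ys),np.sin(ys)])
    print(Q,'w',w,'yaw tail',yaw,'yaw side',ys,np.linalg.norm(s),'centre',Q[:2].mean(0)+.065*x,'handle',Q[:2].mean(0)+.018*x)
print('rim/soap check', onz('wrist',[np.array([193,270])/3.3333+[265,180]],.03,pt))
print('handle top two views',two('wrist',np.array([200,78])/3.3333+[265,180],'wrist',np.array([310,95])/2.6667+[465,60],pt,pk))
```

```text
[[0.4413 0.2003]
 [0.4766 0.3029]
 [0.5477 0.1645]] w 0.10852406522860715 yaw tail -0.3316560519498304 yaw side -0.32461246555216916 0.1122913164456874 centre [0.5206 0.2308] handle [0.476  0.2458]
[[0.4427 0.1992]
 [0.4787 0.3022]
 [0.5474 0.161 ]] w 0.10916617298691947 yaw tail -0.33645976653204124 yaw side -0.349838111450248 0.11145445737780507 centre [0.5217 0.2284] handle [0.4776 0.2446]
rim/soap check [[0.5339 0.2297 0.03  ]]
handle top two views (array([0.4704, 0.2507, 0.045 ]), np.float64(0.008701135603121838))
```

The tray is at about (0.521, 0.230) with yaw -0.334, and its handle is at (0.477, 0.245). The two wrist views agree to within 2 mm. The rack is at about (0.668, -0.019) with yaw -0.012. Now I'll grip the handle.

```bash
cat >> h.py <<'E'
RK=np.array([.668,-.0193]);RY=-.012
def rk(x,y): c,s=np.cos(RY),np.sin(RY); return RK+np.array([c*x-s*y,s*x+c*y])
def st(tag):
    s=sensors.sense();print(tag,'t',round(s['time_s'],2),'p',s['position'],'F',s['ft_force'],'M',s['ft_torque'],'gap',round(s['finger_gap'],4));return s
E
python3 - <<'E'
from h import *
ty=-.334;h=np.array([.4765,.245]);q=down(ty+np.pi/2)
arm.move_to([*h,.17],q); arm.movel([*h,.022],.12); st('down')
arm.grip(0.,25); st('grip')
im,po=snap('wrist','w_grip')
snap('side','s_grip')
p=rk(-.187,0); arm.movel([*p,.0225],.12,down(RY+np.pi/2)); st('pre')
snap('wrist','w_pre'); im,_=snap('side','s_pre')
cv2.imwrite('pics/v8.png',np.hstack([cv2.imread('pics/w_pre.png'),im])[:, :])
cv2.imwrite('pics/v8.png',cv2.resize(cv2.imread('pics/v8.png'),(800,300)))
E
```

```text
down t 7.24 p [0.477  0.2452 0.0226] F [ 0.2183 -0.6108 -0.2947] M [-0.0002 -0.1333  0.0054] gap 0.9983
grip t 8.45 p [0.4765 0.245  0.022 ] F [0.0481 0.3872 0.5434] M [-0.0019 -0.123  -0.1048] gap 0.11
pre t 10.88 p [ 0.481  -0.0168  0.0225] F [ 0.1944  0.4147 -4.5118] M [0.0925 0.0923 0.0242] gap 0.1087
```

View pics/v8.png

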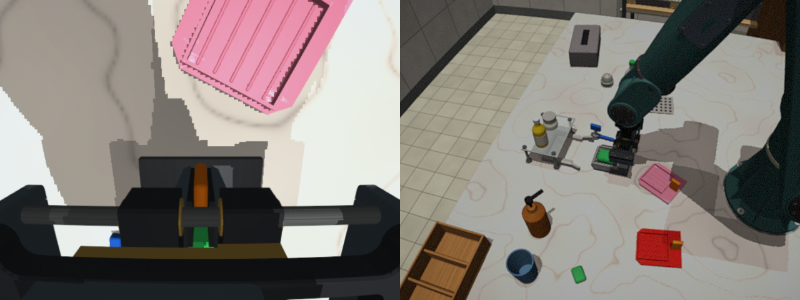

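The tray is gripped and square to the hand. Its tail edge is horizontal at about (200,158), and it stands in front of the mouth with the soap on it. Now I'll insert it while watching the forces.

Run:
```python
from h import *
z=.0218
arm.movel([*rk(-.187,0),z],.03)
for x in (-.15,-.12,-.10,-.08,-.06,-.045):
    arm.movel([*rk(x,0),z],.06); s=st(f'{x:.3f}')
    if np.linalg.norm(s['ft_force'][:2])>15: print('STOP');break
else:
    for x in np.arange(-.042,-.018,.002):
        arm.movel([*rk(x,0),z],.03); s=st(f'{x:.3f}')
        if np.linalg.norm(s['ft_force'][:2])>15: print('STOP');break
snap('side','s_home');snap('scene','c_home')
a=cv2.resize(cv2.imread('pics/s_home.png')[160:310,180:380],(400,300),interpolation=cv2.INTER_CUBIC)
b=cv2.resize(cv2.imread('pics/c_home.png')[240:390,240:440],(400,300),interpolation=cv2.INTER_CUBIC)
cv2.imwrite('pics/v9.png',np.hstack([a,b]))
```

```text
-0.150 t 12.0 p [ 0.5183 -0.0175  0.0219] F [ 1.0487 -0.5706 -1.8313] M [ 0.0618 -0.23   -0.0291] gap 0.1091
-0.120 t 12.65 p [ 0.548  -0.0179  0.0217] F [ 0.5122 -0.078  -1.8735] M [ 0.1564 -0.0697 -0.0287] gap 0.1058
-0.100 t 13.13 p [ 0.5678 -0.0181  0.0217] F [ 0.5757  0.4015 -3.4948] M [ 0.0531 -0.0312 -0.0354] gap 0.1126
-0.080 t 13.62 p [ 0.5878 -0.0183  0.0217] F [ 1.3111 -0.4404 -3.4892] M [ 0.0813 -0.118   0.0059] gap 0.1131
-0.060 t 14.1 p [ 0.6079 -0.0186  0.0217] F [ 1.9894  0.4883 -2.5236] M [ 0.1205 -0.1781 -0.0183] gap 0.1098
-0.045 t 14.5 p [ 0.6228 -0.0187  0.0217] F [-0.5668  0.3667 -3.1163] M [ 0.0599  0.0608 -0.0222] gap 0.1071
-0.042 t 14.75 p [ 0.6257 -0.0188  0.0216] F [ 0.1711  0.325  -1.798 ] M [0.1094 0.0623 0.0278] gap 0.1083
-0.040 t 15.0 p [ 0.6279 -0.0188  0.0217] F [-0.3134  0.3853 -3.2814] M [ 0.0645 -0.0332  0.0483] gap 0.1102
-0.038 t 15.25 p [ 0.6301 -0.0188  0.0217] F [ 0.1452  0.3762 -5.1503] M [ 0.0352  0.0469 -0.0773] gap 0.1053
-0.036 t 15.5 p [ 0.6322 -0.0189  0.0218] F [ 0.0003  0.4456 -4.6672] M [0.0532 0.0476 0.0105] gap 0.1055
-0.034 t 15.75 p [ 0.6342 -0.0189  0.0218] F [-0.2315  0.1849 -4.0498] M [0.0918 0.0658 0.0057] gap 0.1103
-0.032 t 16.0 p [ 0.6362 -0.0189  0.0218] F [-0.4885 -0.2187 -4.9289] M [0.0757 0.0812 0.0041] gap 0.1041
-0.030 t 16.25 p [ 0.6382 -0.0189  0.0218] F [ 0.776   0.0346 -4.9506] M [ 0.0532  0.1173 -0.0642] gap 0.1055
-0.028 t 16.5 p [ 0.6401 -0.019   0.0218] F [-0.4542  0.1361 -4.1951] M [0.0957 0.0455 0.0649] gap 0.1117
-0.026 t 16.75 p [ 0.6421 -0.019   0.0218] F [-0.2367 -1.0508 -4.6656] M [ 0.1198  0.0742 -0.0184] gap 0.1078
-0.024 t 17.0 p [ 0.643  -0.0189  0.0216] F [-7.0206  1.2786  2.1036] M [ 0.1881  1.0929 -0.1851] gap 0.1046
-0.022 t 17.25 p [ 0.6434 -0.0189  0.0215] F [-17.2791   0.8807  10.728 ] M [ 0.141   2.7594 -0.1346] gap 0.1124
STOP
```

View pics/v9.png

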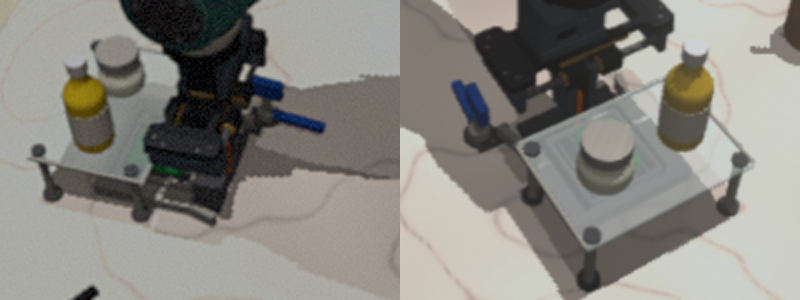

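The tray met the stop at handle x of about -24.5 mm, against a nominal -27 mm, which is within calibration. The force rose to 17 N, and both bottles on the shelf still stand. I'll release, rise, and look at the catch from straight above.

Run:
```python
from h import *
p=sensors.sense()['position']
arm.movel([*rk(-.0245,0),.022],.02); st('relief')
arm.grip(.45); st('open')
arm.movel([*rk(-.0245,0),.2],.15)
arm.movel([*rk(-.056,-.09),.2],.15); st('over')
im,po=snap('wrist','w_catch'); np.save('po_catch.npy',np.r_[po[0],po[1]])
for c in blobs(im,(105,120,30),(128,255,255),30)[:3]: print(cv2.minAreaRect(c),cv2.boundingRect(c))
cv2.imwrite('pics/v10.png',cv2.resize(im[100:340,200:520],(800,600),interpolation=cv2.INTER_CUBIC))
```

```text
relief t 17.62 p [ 0.6432 -0.0189  0.0219] F [-4.6545  1.0979 -2.0246] M [ 0.1641  0.7569 -0.0423] gap 0.1094
open t 18.27 p [ 0.6436 -0.019   0.022 ] F [ 0.3265 -0.0785 -0.1353] M [ 0.1157 -0.0881  0.0125] gap 0.4508
over t 20.39 p [ 0.6111 -0.1084  0.1999] F [-0.0692  0.3416 -0.1554] M [ 0.0668 -0.1249 -0.0032] gap 0.4488
((322.0445556640625, 200.054443359375), (13.433001518249512, 100.99627685546875), 5.710593223571777) (312, 150, 20, 101)
```

View pics/v10.png

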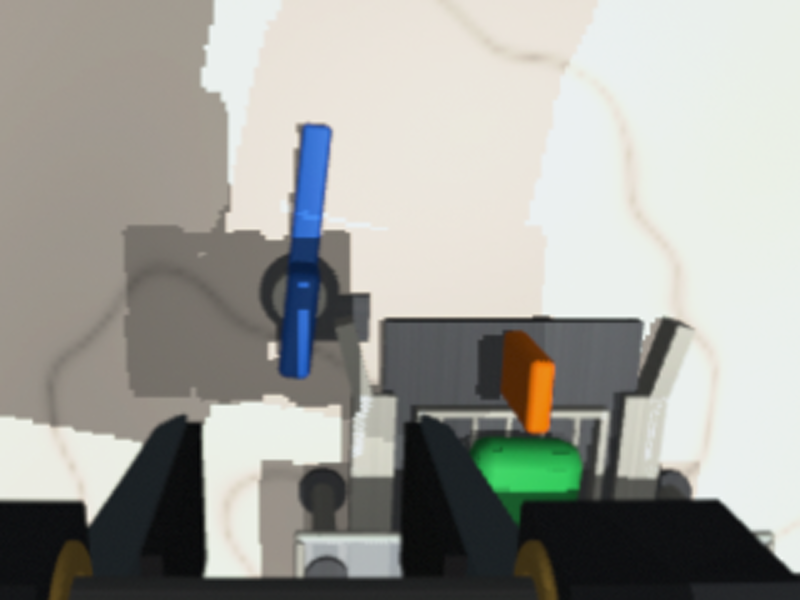

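The tray tail, from (383,320) to (640,320), lies level with the flare ends and square to the rails, and the soap is in the rim. The catch bar top runs from (303,265) to (295,377), and its arm tip is at (316,127).

Run:
```python
from h import *
a=np.load('po_catch.npy');po=(a[:3],a[3:]);f=lambda *p: np.array(p)/2.5+[200,100]
T=onz('wrist',f((383,322),(640,322)),.008,po)[:,:2];c,s=np.cos(RY),np.sin(RY)
R=np.array([[c,s],[-s,c]]);print('tail rack',(T-RK)@R.T)
fl=onz('wrist',f((345,335),(675,320)),.017,po)[:,:2];print('flares rack',(fl-RK)@R.T)
B=onz('wrist',f((304,265),(294,377)),.062,po)[:,:2];print('bar',B,B.mean(0),np.linalg.norm(B[1]-B[0]),'yaw',np.arctan2(*(B[1]-B[0])[::-1]))
tip=onz('wrist',f((316,127)),.013,po)[0,:2];d=B.mean(0)-tip;print('tip',tip,'arm len',np.linalg.norm(d),'yaw',np.arctan2(d[1],d[0]),'nominal pivot',rk(-.056,-.09))
```

```text
tail rack [[-0.0436 -0.0556]
 [-0.0437  0.0537]]
flares rack [[-0.0404 -0.0719]
 [-0.0469  0.0649]]
bar [[ 0.589  -0.1072]
 [ 0.6302 -0.1114]] [ 0.6096 -0.1093] 0.04146137133747274 yaw -0.10010858147796217
tip [ 0.5434 -0.1019] arm len 0.06662832855868082 yaw -0.11120634981351717 nominal pivot [ 0.6109 -0.1086]
```

Run:
```python
from h import *
P=np.array([.6105,-.109]);y0=-.105;yf=RY-np.pi/2-.005
arm.movel([*P,.2],.1,down(y0+np.pi/2)); arm.movel([*P,.031],.12); st('down')
arm.grip(0.,25); st('grip')
for i,y in enumerate(np.linspace(y0,yf,13)[1:]):
    arm.move_to([*P,.031],down(y+np.pi/2)); s=st(f'{y:.2f}')
    if np.linalg.norm(s['ft_force'])>30 or abs(s['ft_torque'][2])>4: print('STOP');break
snap('side','s_turn')
```

```text
down t 22.25 p [ 0.611  -0.1091  0.0317] F [ 0.722   0.4451 -0.4598] M [ 0.14   -0.121  -0.0325] gap 0.4523
grip t 22.81 p [ 0.6106 -0.1097  0.0312] F [-2.2229 -7.6292  1.4831] M [-1.2296  0.1149  0.036 ] gap 0.1289
-0.23 t 23.06 p [ 0.6106 -0.1096  0.0312] F [-1.8069 -6.6823  1.4527] M [-1.1012  0.0558 -0.0529] gap 0.129
-0.35 t 23.31 p [ 0.6106 -0.1096  0.0312] F [-1.33   -5.9336  1.3002] M [-1.0154 -0.0186 -0.0686] gap 0.131
-0.48 t 23.56 p [ 0.6106 -0.1096  0.0312] F [-0.6774 -4.8085  2.1281] M [-0.9395 -0.0298 -0.0808] gap 0.13
-0.60 t 23.81 p [ 0.6107 -0.1095  0.0312] F [-1.1937 -5.5984  0.4811] M [-0.8617 -0.0696 -0.0198] gap 0.129
-0.72 t 24.06 p [ 0.6107 -0.1095  0.0312] F [-0.9611 -5.3812  1.3113] M [-0.9756 -0.0793 -0.0198] gap 0.1318
-0.85 t 24.31 p [ 0.6107 -0.1095  0.0312] F [-0.4864 -5.6771  0.9106] M [-0.9796 -0.1609 -0.0625] gap 0.1303
-0.97 t 24.56 p [ 0.6107 -0.1094  0.0312] F [-0.8737 -6.5614  1.4014] M [-0.9671 -0.2034 -0.0654] gap 0.134
-1.09 t 24.81 p [ 0.6108 -0.1094  0.0312] F [ 0.0696 -5.4483  0.8739] M [-1.0215 -0.2609 -0.0191] gap 0.1317
-1.22 t 25.06 p [ 0.6109 -0.1094  0.0312] F [ 0.3724 -5.7812  0.761 ] M [-1.0296 -0.2951 -0.0509] gap 0.1336
-1.34 t 25.31 p [ 0.6109 -0.1094  0.0312] F [ 1.2187 -5.4425 -0.3624] M [-0.9767 -0.3515 -0.0136] gap 0.1309
-1.46 t 25.56 p [ 0.6109 -0.1094  0.0312] F [ 0.3299 -6.0795 -0.3746] M [-0.9794 -0.361  -0.0291] gap 0.1277
-1.59 t 25.81 p [ 0.611  -0.1094  0.0312] F [ 2.0143 -4.5463 -0.2963] M [-1.006  -0.4266 -0.0463] gap 0.1311
```

The turn met almost no torque. I'll release, rise, rotate the hand back to the viewing pose and check.

Run:
```python
from h import *
P=np.array([.6105,-.109])
arm.sleep(.2); arm.grip(.45); st('open')
arm.movel([*P,.2],.15); arm.move_to([*rk(-.056,-.05),.22],down(RY+np.pi/2)); st('up')
arm.sleep(.2)
im,po=snap('wrist','w_end'); np.save('po_end.npy',np.r_[po[0],po[1]])
for c in blobs(im,(105,120,30),(128,255,255),30)[:3]: print(cv2.minAreaRect(c))
cv2.imwrite('pics/v11.png',cv2.resize(im[100:340,200:520],(800,600),interpolation=cv2.INTER_CUBIC))
snap('scene','c_end');snap('side','s_end')
```

```text
open t 26.68 p [ 0.6105 -0.109   0.031 ] F [ 0.0099 -1.1948  0.4667] M [-0.0547 -0.1102 -0.0397] gap 0.4543
up t 29.31 p [ 0.6113 -0.0687  0.2196] F [ 0.0827  0.0211 -0.0677] M [ 0.0326 -0.1257  0.0051] gap 0.4519
((302.0, 219.5), (21.0, 88.0), 90.0)
```

View pics/v11.png

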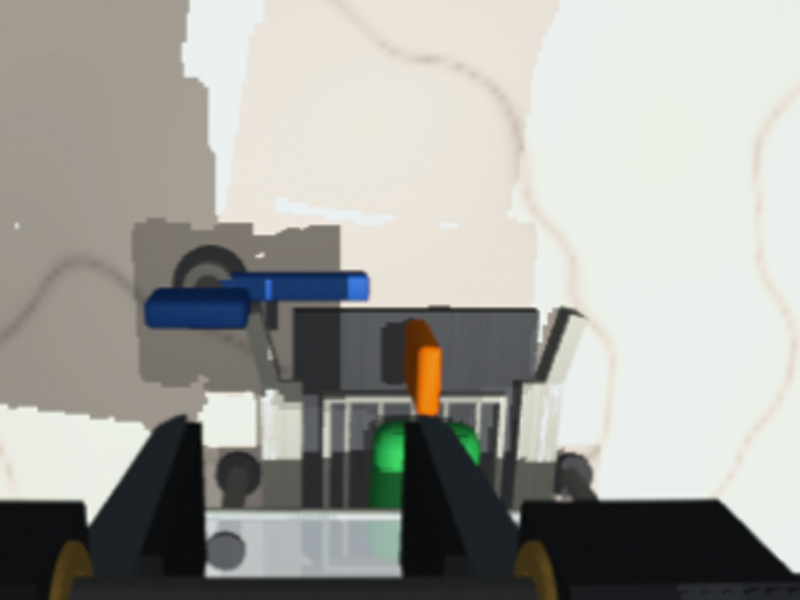

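The catch arm, from (235,285) to (368,287), lies parallel to the tray tail and just behind it, and the soap is in the rim. I'll run a numeric before/after check on the side picture and hand in.

Run:
```python
from h import *
A,B=cv2.imread('pics/side0.png'),cv2.imread('pics/s_end.png')
for n,(x,y,w,h) in dict(shampoo=(208,188,30,48),jar=(225,176,30,32),pump=(195,300,50,82),tumbler=(168,395,55,60),stopper=(318,114,26,26),lotion=(356,94,28,58),grate=(395,150,45,35)).items():
    d=cv2.absdiff(A[y:y+h,x:x+w],B[y:y+h,x:x+w]).max(2); r=[]
    g=cv2.matchTemplate(B[y-8:y+h+8,x-8:x+w+8],A[y:y+h,x:x+w],cv2.TM_CCOEFF_NORMED); _,v,_,l=cv2.minMaxLoc(g)
    print(n,'changed',(d>50).mean().round(3),'shift',np.array(l)-8,'corr',round(v,3))
s=st('end'); job.finish_job()
```

```text
shampoo changed 0.0 shift [0 0] corr 0.995
jar changed 0.0 shift [0 0] corr 0.995
pump changed 0.0 shift [0 0] corr 0.995
tumbler changed 0.0 shift [0 0] corr 0.995
stopper changed 0.117 shift [1 0] corr 0.6
lotion changed 0.0 shift [0 0] corr 0.997
grate changed 0.0 shift [0 0] corr 0.995
end t 29.66 p [ 0.6114 -0.0687  0.22  ] F [ 0.6743  0.1445 -0.0575] M [ 0.1084 -0.1598 -0.0619] gap 0.4516
the job is handed in; nothing more can be done
```

I slid the grey tray, with its soap, between the rails until it met the stop. I then turned the blue catch clockwise across the mouth and handed the job in at 29.7 s.

- **Tray:** The force rose to 17 N as it met the stop. I measured its tail at rack x = -43.6 mm against a nominal -45 mm, which is within camera calibration. It lies square to the rails with the soap in its rim.
- **Catch:** In the last wrist picture its arm is parallel to the tray tail and a few millimetres behind it. It was already about 0.09 rad open when I gripped it, so I turned it to square rather than by a fixed quarter turn. I did not compute the joint angle from that last picture; I judged it by eye.
- **Other things:** The shampoo, jar, pump, tumbler, lotion and grate show no movement between the first and last side pictures. The stopper check did not match (correlation 0.6, 1 px shift). Part of the arm or its shadow may cover it in the last picture, but I did not look into it. The hand stayed more than 0.3 m from it after the first moves.

The robot was clear of everything at hand-in, with the tool at z = 0.22 m.

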